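Lock the reagent box: hasp down, shackle in, press to the click

ROBOT

A 6-joint arm with a two-finger parallel gripper is mounted at the origin on a cart in front of the work surface, level with it; the furniture and walls round the work are solid. World frame = base frame: x ahead of the robot, y to its left, z up, the work surface at z = 0. Lengths are in m, angles in rad, forces in N, time in s.
With the tool pointing down it reaches from about 0.225 to 0.875 m from the base axis. Payload 3.4 kg.
Tool frame: the origin (TCP) lies midway between the tips of the shut fingers; the grasp point (between the pads) lies 19 mm behind it (pinch_z is the distance from the TCP to the grasp point, in m); z points along the fingers, y is the line along which they close (so a half turn about z gives the same grasp; the last joint's range is limited). The gripper opens to 85 mm and grips with 20 to 120 N. Pads are 22 mm wide; open, the fingers measure 114 mm over their backs; the gripper's body (76 mm by 85 mm) begins 54 mm behind the grasp point. The pads swing forward as they close: fully open they stand 13 mm farther back than shut.
Start: joints at [-1.438, 0.276, 1.505, -0, 1.361, -0.121], TCP at [0.144, -0.557, 0.231] pointing down, gripper open.
Joint ranges: [-2.89, 2.89], [-0.75, 2.08], [0.22, 2.7], [-1.18, 4.32], [0.11, 2.71], [-2.7, 2.7]. Speed limits (rad/s): [2.57, 2.57, 3.14, 3.14, 3.14, 3.14].

INTERFACE

Orientations are given as a unit quaternion [w, x, y, z].
In Python, from rig import get_state, get_image, sign_off, pinch_z gives the robot as it stands.
- The arm moves only by the tool send_rows, never from a script. Its argument "steps" is one flat list of numbers, 5 for each row, row after row: the gripper's target within -1 to 1 (fully open at 1, half-way at 0, shut at -1), then the shift along the tool's x, y, z in cm, then the turn about the tool's z in degrees. In form: [gripper, x, y, z, roll, gripper, x, y, z, roll, ...]. A call has 1 to 12 rows; each row shifts and turns the commanded pose from where the row before left it, along the tool's axes as they then stand; what a row does not reach is not made up. A row lasts 1/10 s, in which the tool goes at most 50 mm and 8.59 degrees, less where a joint would pass 70% of its speed; a pose out of reach is approached as far as the arm can. A call is refused whole if a number of a shift passes 5 or a number of a turn 8.59, either way. A call with a gripper value outside its range is refused whole. The fingers move at their own pace and stop on an object; "newtons" is the grip in N (left out, the last holds). Time passes only in rows, so rows that do not move let the fingers close. It gives the time, the measured TCP pose, the force, the opening and the grip force at its end, in the units of the state.
- get_state(): the state, without advancing time (a new reading comes with each control period).
- get_image(name): name is "side" or "top"; returns a dict with "color" (480x640x3 uint8, red, green, blue), "mtx" (3x3 intrinsics, pixels), "T" (4x4, takes a point from camera to world coordinates). Camera axes: x right, y down, z forward; pixel columns grow to the right and rows downward; lengths in m; the calibration is good to about 2 mm. A picture is of the moment at which its call begins. There is no depth.
- sign_off(): hands the job in; it is judged then, once.
The state is a dict: "clock": time; "qpos": joint angles; "qd": joint speeds; "effort": joint torques, N m; "position": TCP position; "ee_rot": TCP orientation; "contact_force": force on the tool from outside, world axes, zero at the start; "moment": the same for the moment, N m; "width": finger opening in m; "gripper_force": force on a finger pad.
Only numpy, scipy, OpenCV 4.12 (cv2) and the standard library are available. Lean on these libraries where they do the work, as an engineer would, in place of code of your own. Each camera call takes 0.05 s, during which the arm holds its last target. There are 200 camera calls.

TASK

Lock the grey steel box: fold its hasp flap down flat over the lock body, take the loose U-shackle from its stand, put both legs through the two windows of the flap into the lock, and press it down until the hidden pawls click and it stays locked when you let go. Feel for the click and the end stop: do not press the shackle with more than 30 N, and leave the other things on the bench where they are.

Things in the scene. Friction and masses are not known exactly. Their poses are not given: they have to be found in the camera images.
- lockbox: Low grey steel box, fixed, with an upright aluminium lock body (30 x 62 x 56 mm) on its front. Origin on the bench under the middle of the lock body; z up, -x is the front, the lock's two bores lie along y. The box itself reaches from x = 18 to 162 mm, y = -92 to 92 mm, and is 56 mm high. Unclicked, the lock lifts the shackle back up; clicked, it holds it down for good.
- lock_mouth (a point): Middle of the lock body's top face, 56 mm above the bench, between its two upright round bores at lockbox x = 0, y = +17 and -17 mm. They are 11 mm wide and 48 mm deep with a 2.5 mm chamfer.
- lock_bore_l (a point): Mouth centre of the bore at lockbox y = +17 mm. At 20 mm depth the leg tips meet a spring ejector, which pushes back with 3.5 to 5.5 N in all and lifts an unlocked shackle back to that depth.
- lock_bore_r (a point): Mouth centre of the bore at lockbox y = -17 mm. Below the ejector two sprung pawls must be forced aside with 9 to 15 N in all, ejector included (more if the shackle is pushed sideways or aslant), until they click into the notches of the legs and the force drops by 4 N or more.
- lock_works (a point): Hidden pawls, mean click place of the leg tips, 35 mm under the lock's top. The click comes with the tips 27 to 43 mm deep: it differs from start to start and cannot be seen. 1 to 3 mm past the click a stiff end stop is felt: the force rises again, steeply; 13 N there is enough. More than 30 N between shackle and lock damages it.
- hasp (a joint): Angle of the steel hasp flap (rad): 0 = folded down flat over the lock, 1.57 = upright, more = leaning back over the box. It starts between 1.5 and 2.2, stays where it is left (hinge friction 0.035 Nm), stops at 0.
- hasp_pivot (a point): Middle of the hasp's hinge line, which runs along the lockbox's y at the lid's front edge, 28 mm behind the bores (lockbox x = 28 mm, 58 mm above the bench).
- hasp_lip (a point): Middle of the flap's free edge (a 5 mm rolled lip), 52 mm from the hinge line. The flap is 60 mm wide and 3 mm thick and has two 15 x 15 mm windows which, when it is down, lie over the two bores; its top is then 59 mm above the bench.
- shackle: Loose steel U-shackle, 80 g, of 9 mm round bar, standing bow up in the stand. Origin midway between the leg tips; z points up to the bow, y runs from leg to leg; leg axes at y = +17 and -17 mm, tips round. The bow's level top bar runs from y = -6 to 6 mm, its axis 68 mm above the origin. Each leg is notched on its inner side 6 to 18 mm above the tip, so either way round fits.
- shackle_top (a point): Top of the bow, middle, 72.5 mm above the shackle's origin.
- stand: Grey plastic block 60 x 80 x 32 mm, fixed, with two 11 mm wide, 24 mm deep holes in its top in which the shackle stands, its tips 8 mm above the bench. Origin under its middle; z up, the holes lie along y. It stands left or right of the lock box.
- water_bottle: White bottle with blue cap, 60 mm wide, 115 mm high, origin under its middle; a bystander.
- amber_bottle: Brown bottle with white cap, 45 mm wide, 78 mm high, origin under its middle; a bystander.
- tube_block: Green block of small tubes, 52 x 116 x 32 mm, origin under its middle; a bystander.
- label_tape: Roll of tape lying flat, 62 mm wide, 18 mm high, origin under its middle; a bystander.
- timer: Small upright timer, 24 x 68 x 60 mm, origin under its middle; a bystander.
- marker: Marker pen with black cap, 135 x 11 x 12 mm, lying along its x, origin under its middle; a bystander.

How it is judged:
On the way, in this order (a step that is already met when the one before it is completed fails the run):
1. the hasp flap is folded down flat while the shackle is still clear of the lock (value of joint hasp below 0.08 rad and horizontal distance between shackle and lock_mouth above 0.08 m), for 0.2 s.
2. both legs of the shackle stand in the lock through the flap's windows (value of joint hasp below 0.12 rad and horizontal distance between shackle and lock_mouth below 0.005 m and z of shackle in the frame of lockbox below 0.046 m), for 0.1 s.
3. the shackle is pressed down to where it locks (value of joint hasp below 0.12 rad and horizontal distance between shackle and lock_mouth below 0.005 m and z of shackle in the frame of lockbox below 0.029 m), for 0.2 s.
At the end, for the whole second after the job is handed in: The hasp is down (under 0.12 rad) and the released shackle stands upright and at rest in the lock, centred within 5 mm, its leg tips lower than 29 mm above the bench (27 mm or more inside the lock), which only clicked pawls can hold against the ejector (all of step 3 and angle between shackle's own z axis and vertical below 0.12 rad and angle between the y axis of shackle and the y axis of lockbox, either way round below 0.15 rad and linear speed of shackle below 0.02 m/s); the robot touches nothing.
It fails at once if the shackle is forced against the lock or box with more than 30 N (contact force between shackle and lockbox above 30 N).
It fails at once if a bystander is moved more than 30 mm (distance of any of water_bottle, amber_bottle, tube_block, label_tape, timer, marker from where it was at the start of the episode above 0.03 m).
It also fails if it takes over 72 s, if anything falls off the work surface, if the arm or the gripper's body presses on something with over 40 N, if the wrist force passes 120 N, or if a joint passes its speed limit or range.

## Working session

There is one attempt and no reset: what is moved stays moved. The work goes in short steps, Python scripts to look and compute and a tool call to move; the robot and the scene stay as the last step left them, time stands still between calls to the robot, and variables do not carry over. Pictures are saved under pics/ and viewed, at most 10 in all, crops included, and the job is handed in when it is done.

Besides the shell and the picture viewer there is one more tool, called after "Call:" in YAML: its name, and indented under it one key for each argument. send_rows: Moves the arm, as the interface text tells. Its arguments: {"type":"object","properties":{"steps":{"type":"array"},"newtons":{"type":"number"}},"required":["steps"]}

```bash
mkdir -p pics; ls
python3 - <<'E'
from rig import *
import cv2
s=get_state(); print({k:(v if isinstance(v,(int,float)) else [round(float(x),4) for x in v]) for k,v in s.items()}, pinch_z)
for n in("side","top"):
    d=get_image(n); cv2.imwrite(f"pics/{n}0.png",d["color"][:,:,::-1]); print(n,d["mtx"].round(1).tolist(),d["T"].round(4).tolist())
E
```

```text
pics
{'clock': 0.0, 'qpos': [-1.438, 0.2766, 1.5061, -0.0, 1.3607, -0.121], 'qd': [-0.0007, -0.0007, 0.0014, 0.0004, -0.0002, -0.0027], 'effort': [-0.0011, -41.6773, -24.5806, -0.0005, 0.0109, -0.0], 'position': [0.1443, -0.5561, 0.2304], 'ee_rot': [-0.0009, 0.992, 0.1265, -0.0], 'contact_force': [0.1267, -0.4852, -0.1161], 'moment': [0.0095, -0.0062, 0.026], 'gripper_force': 0.0, 'width': 0.08524983191980727} 0.0187
side [[433.6, 0.0, 314.6], [0.0, 433.6, 244.0], [0.0, 0.0, 1.0]] [[-0.963, -0.1718, 0.2079, 0.3289], [-0.2685, 0.5402, -0.7975, 0.6386], [0.0247, -0.8238, -0.5663, 0.5814], [0.0, 0.0, 0.0, 1.0]]
top [[463.4, 0.0, 318.5], [0.0, 463.4, 237.2], [0.0, 0.0, 1.0]] [[0.0022, -0.9962, 0.0867, 0.4228], [-0.9995, -0.0049, -0.031, -0.0302], [0.0313, -0.0866, -0.9958, 1.0126], [0.0, 0.0, 0.0, 1.0]]
```

View pics/side0.png

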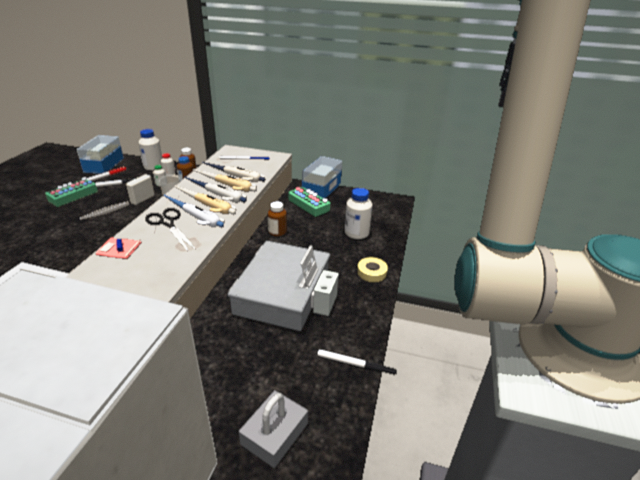

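View pics/top0.png

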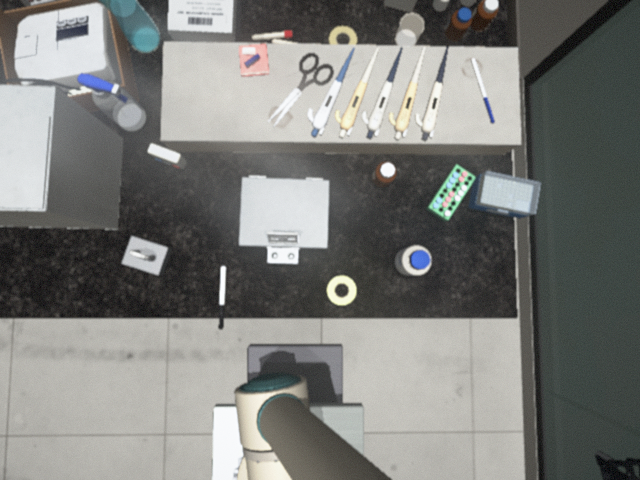

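The side view has the lock at about (325,290), the raised flap at (308,268) and the stand at (273,427). In the top view the lock is at (283,254) and the stand at (145,256). I'll enlarge these next.

Run:
```python
import cv2,numpy as np
t=cv2.imread("pics/top0.png");s=cv2.imread("pics/side0.png")
c=lambda im,x,y,w,h,k:cv2.resize(im[y:y+h,x:x+w],None,fx=k,fy=k,interpolation=cv2.INTER_CUBIC)
a=np.vstack([np.hstack([c(t,110,225,80,60,5),c(t,240,220,80,60,5)]),np.hstack([c(s,235,385,80,60,5),c(s,275,240,80,75,4)[:, :320].copy() if 0 else c(s,275,245,80,60,5)])])
cv2.imwrite("pics/crop0.png",a)
```

```text
(no output)
```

View pics/crop0.png

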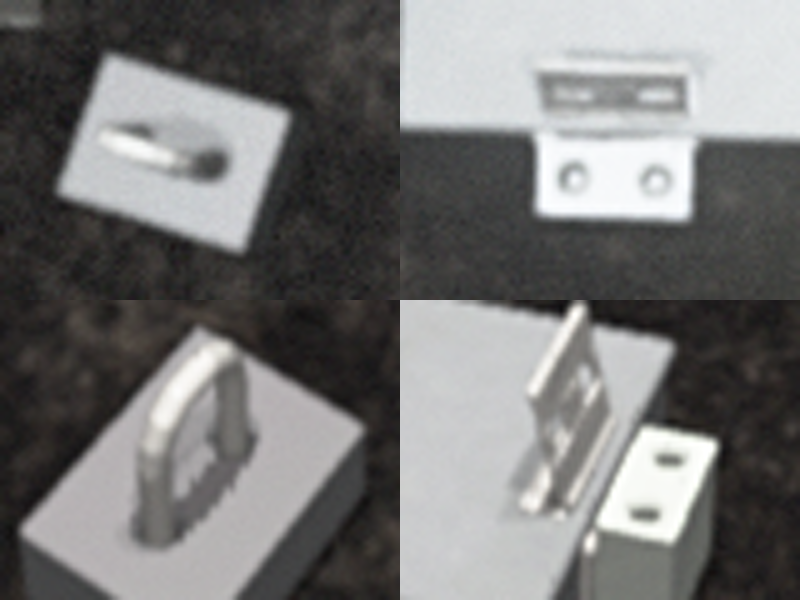

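Crop readings:
- **Top, bores:** (573,180) and (655,181).
- **Top, stand corners:** (107,52), (291,112), (245,252) and (57,193).
- **Side, bores:** (670,459) and (645,514).
- **Side, stand corners:** (198,327), (363,430) and (20,530).
- **Side, flap lip ends:** about (580,306) and (532,392).

```bash
cat > h.py <<'E'
import numpy as np, cv2
K={"side":np.array([[433.6,0,314.6],[0,433.6,244.0],[0,0,1]]),"top":np.array([[463.4,0,318.5],[0,463.4,237.2],[0,0,1]])}
T={"side":np.array([[-0.963,-0.1718,0.2079,0.3289],[-0.2685,0.5402,-0.7975,0.6386],[0.0247,-0.8238,-0.5663,0.5814]]),"top":np.array([[0.0022,-0.9962,0.0867,0.4228],[-0.9995,-0.0049,-0.031,-0.0302],[0.0313,-0.0866,-0.9958,1.0126]])}
def onz(n,uv,z):
    d=T[n][:,:3]@np.linalg.inv(K[n])@[uv[0],uv[1],1]; o=T[n][:,3]
    return o+d*(z-o[2])/d[2]
def proj(n,p):
    c=T[n][:,:3].T@(np.array(p)-T[n][:,3]); q=K[n]@c; return q[:2]/q[2]
def crop(p,x0,y0,ox,oy,k=5): return ((p[0]-x0+.5)/k-.5+ox,(p[1]-y0+.5)/k-.5+oy)
E
python3 - <<'E'
from h import *
P=lambda s,n,u,z:print(s,n,onz(n,u,z).round(4))
tl=lambda p:crop(p,400,0,240,220); ts=lambda p:crop(p,0,0,110,225)
ss=lambda p:crop(p,0,300,235,385); sl=lambda p:crop(p,400,300,275,245)
for p in[(573,180),(655,181)]:P("bore","top",tl(p),.056)
for p in[(645,514),(670,459)]:P("bore","side",sl(p),.056)
B=[onz("top",ts(p),.032) for p in[(107,52),(291,112),(245,252),(57,193)]];print(np.round(B,4),np.mean(B,0).round(4))
for i,j in((0,1),(1,2),(2,3),(3,0)):
    d=B[j]-B[i];print(np.linalg.norm(d).round(4),np.degrees(np.arctan2(d[1],d[0])).round(1))
for p in[(198,327),(363,430),(20,530)]:P("stand","side",ss(p),.032)
for p in[(152,545),(232,460)]:P("leg","side",ss(p),.032)
# hasp fit: lip
m=(onz("top",tl((573,180)),.056)+onz("top",tl((655,181)),.056))/2
for a in np.arange(1.4,2.3,.1):
    L=lambda y:[m[0]+.028-.052*np.cos(a),m[1]+y,.058+.052*np.sin(a)]
    print(round(a,1),[((proj("side",L(y))-(275,245))*5+(400,300)).round() for y in(.03,-.03)],((proj("top",L(.03))-(240,220))*5+(400,0)).round())
E
```

```text
bore top [0.4676 0.0312 0.056 ]
bore top [ 0.4673 -0.0025  0.056 ]
bore side [0.4673 0.0315 0.056 ]
bore side [ 0.4663 -0.0031  0.056 ]
[[0.5109 0.3331 0.032 ]
 [0.486  0.2558 0.032 ]
 [0.4273 0.2731 0.032 ]
 [0.4517 0.3515 0.032 ]] [0.469  0.3034 0.032 ]
0.0812 -107.9
0.0611 163.6
0.0821 72.8
0.062 -17.3
stand side [0.4846 0.2551 0.032 ]
stand side [0.4274 0.2745 0.032 ]
stand side [0.5087 0.331  0.032 ]
leg side [0.4725 0.3249 0.032 ]
leg side [0.4602 0.2943 0.032 ]
1.4 [array([587., 409.]), array([630., 317.])] [529. 123.]
1.5 [array([573., 405.]), array([617., 314.])] [529. 109.]
1.6 [array([559., 403.]), array([604., 311.])] [529.  96.]
1.7 [array([545., 401.]), array([591., 309.])] [529.  83.]
1.8 [array([531., 400.]), array([578., 309.])] [530.  70.]
1.9 [array([518., 401.]), array([565., 310.])] [530.  58.]
2.0 [array([505., 403.]), array([553., 312.])] [531.  46.]
2.1 [array([493., 406.]), array([541., 315.])] [531.  35.]
2.2 [array([482., 410.]), array([530., 319.])] [532.  25.]
```

Both cameras agree:
- **Lock:** (0.467, 0.0143), yaw about -1°.
- **Stand:** (0.4685, 0.303), holes along heading about 72.5°.
- **Hasp:** about 1.8 rad.

I'll turn the tool so its y lies along world x, with the fingers shut, and move behind the flap.

Call:
send_rows:
  newtons: 60
  steps: [-1,0,0,0,-8.4,-1,0,0,0,-8.4,-1,0,0,0,-8.4,-1,0,0,0,-8.4,-1,0,0,0,-8.4,-1,0,0,0,-8.4,-1,0,0,0,-8.4,-1,0,0,0,-8.4,-1,0,0,0,-8.4]

```text
clock: 1.0
position: [0.1443, -0.5563, 0.2308]
ee_rot: [-0.0, 0.704, 0.71, 0.0]
contact_force: [-0.1, 0.2, 1.2]
width: -0.0002
gripper_force: 0.0
```

Call:
send_rows:
  steps: [-1,3.8,2.7,0,0,-1,3.8,2.7,0,0,-1,3.8,2.7,0,0,-1,3.8,2.7,0,0,-1,3.8,2.7,0,0,-1,3.8,2.7,0,0,-1,3.8,2.7,0,0,-1,3.8,2.7,0,0,-1,3.8,2.7,0,0,-1,3.8,2.7,0,0,-1,3.8,2.7,0,0,-1,3.8,2.7,0,0]

```text
clock: 2.2
position: [0.4678, -0.0979, 0.2311]
ee_rot: [-0.0, 0.706, 0.708, -0.0]
contact_force: [0.4, -0.5, 0.2]
width: 0.0001
gripper_force: 0.0
```

Call:
send_rows:
  steps: [-1,3.8,2.7,0,0,-1,3.8,2.7,0,0,-1,3.8,2.7,0,0,-1,0,0,0,0,-1,0,0,0,0]

```text
clock: 2.7
position: [0.5477, 0.0151, 0.2305]
ee_rot: [-0.001, 0.705, 0.709, -0.001]
contact_force: [-0.5, 0.2, 0.1]
width: 0.0002
gripper_force: 0.0
```

Call:
send_rows:
  steps: [-1,0,0.1,3,0,-1,0,0.1,3,0,-1,0,0.1,3,0,-1,0,0.1,3,0,-1,0,0,2.4,0,-1,0,0,0,0,-1,0,-0.8,0,0,-1,0,-0.8,0,0,-1,0,-0.8,0,0,-1,0,-0.8,0,0]

```text
clock: 3.7
position: [0.52, 0.0141, 0.0886]
ee_rot: [0.001, 0.706, 0.708, 0.001]
contact_force: [0.7, 0.2, 0.5]
width: 0.0
gripper_force: 0.5
```

Call:
send_rows:
  steps: [-1,0,-0.7,0,0,-1,0,-0.7,0,0,-1,0,-0.7,0,0,-1,0,-0.7,0,0,-1,0,-0.5,0.3,0,-1,0,-0.5,0.4,0,-1,0,-0.5,0.4,0,-1,0,-0.5,0.4,0,-1,0,0,0.4,0,-1,0,0,0,0,-1,0,0,0,0]

```text
clock: 4.8
position: [0.4719, 0.0142, 0.068]
ee_rot: [-0.0, 0.706, 0.708, -0.0]
contact_force: [0.5, -0.9, -0.3]
width: -0.0
gripper_force: 0.0
```

Run:
```python
from rig import *
import cv2
d=get_image("side")["color"][:,:,::-1]; cv2.imwrite("pics/s1.png",cv2.resize(d[200:350,220:420],None,fx=4,fy=4,interpolation=cv2.INTER_CUBIC))
```

```text
(no output)
```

View pics/s1.png

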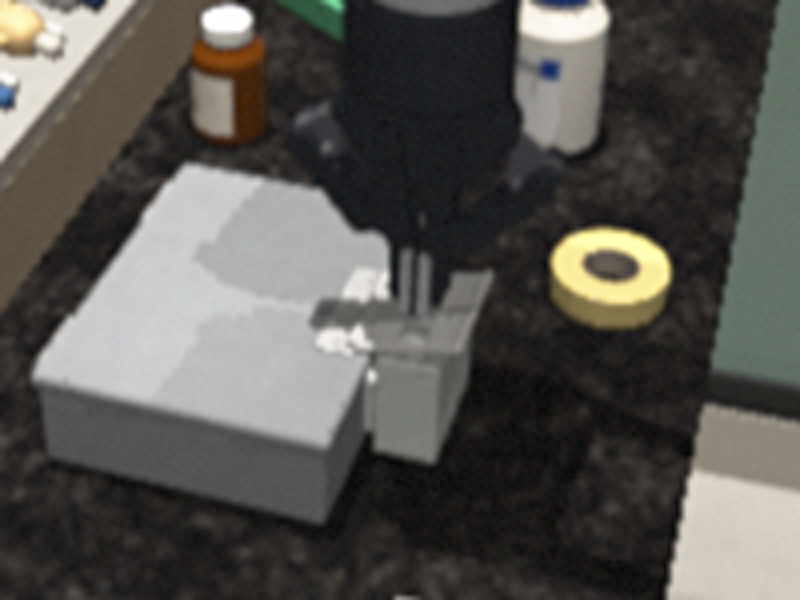

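The picture shows the flap nearly flat under the fingertips, around (420,320). I'll move towards the lip and press gently.

Call:
send_rows:
  steps: [-1,0,-0.6,0,0,-1,0,-0.6,0,0,-1,0,0,0.3,0,-1,0,0,0.2,0,-1,0,0,0.1,0,-1,0,0,0,0,-1,0,0,0,0]

```text
clock: 5.55
position: [0.4602, 0.0141, 0.0622]
ee_rot: [0.0, 0.706, 0.708, 0.0]
contact_force: [0.3, 0.1, -0.4]
width: 0.0004
gripper_force: 0.0
```

Call:
send_rows:
  steps: [-1,0,0,0.1,0,-1,0,0,0.1,0,-1,0,0,0,0,-1,0,0,0,0]

```text
clock: 5.95
position: [0.46, 0.0142, 0.0602]
ee_rot: [0.0, 0.706, 0.708, -0.0]
contact_force: [0.8, -0.1, 0.0]
width: 0.0003
gripper_force: 0.0
```

Call:
send_rows:
  steps: [-1,0,0,0.1,0,-1,0,0,0,0,-1,0,0,0,0]

```text
clock: 6.25
position: [0.46, 0.0142, 0.0593]
ee_rot: [0.0, 0.706, 0.708, 0.0]
contact_force: [-0.5, -0.4, 0.7]
width: -0.0001
gripper_force: 0.6
```

Call:
send_rows:
  steps: [-1,0,0,0.1,0,-1,0,0,0,0,-1,0,0,0,0]

```text
clock: 6.55
position: [0.46, 0.0142, 0.0592]
ee_rot: [0.0, 0.706, 0.708, 0.0]
contact_force: [-2.9, -0.2, 8.2]
width: 0.0002
gripper_force: 4.5
```

Contact at z=0.0592 means the flap is flat. I'll rise, open, move over the stand and turn.

Call:
send_rows:
  steps: [-1,0,0,-1,0,-1,0,0,-4,0,-1,0,0,-5,0,1,4.8,0.1,-1,0,1,4.8,0.2,0,0,1,4.8,0.2,0,0,1,4.8,0.2,0,0,1,4.8,0.2,0,0,1,4.9,0,0,0,1,0,0,0,6,1,0,0,0,6,1,0,0,0,5.6]

```text
clock: 7.75
position: [0.4679, 0.3039, 0.1683]
ee_rot: [0.0, 0.807, 0.591, -0.0]
contact_force: [1.0, -0.7, -0.3]
width: 0.0853
gripper_force: 0.0
```

Call:
send_rows:
  steps: [1,0,0,0,0,1,0,0,0,0]

```text
clock: 7.95
position: [0.4682, 0.3031, 0.1684]
ee_rot: [0.0, 0.806, 0.592, 0.0]
contact_force: [0.2, -0.1, -0.6]
width: 0.0852
gripper_force: 0.0
```

Run:
```python
from rig import *
import cv2,numpy as np
d=get_image("side")["color"][:,:,::-1];t=get_image("top")["color"][:,:,::-1]
r=lambda im,k:cv2.resize(im,None,fx=k,fy=k,interpolation=cv2.INTER_CUBIC)
a=r(d[240:320,280:360],5);b=r(d[360:440,220:300],5)
cv2.imwrite("pics/s2.png",np.hstack([a,b]))
```

```text
(no output)
```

View pics/s2.png

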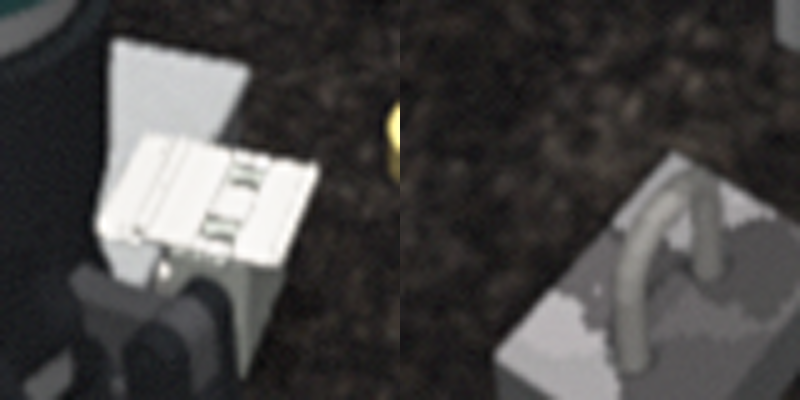

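The flap is flat with its windows over the bores, and the shackle is upright. I'll descend to z≈0.062 and grasp.

Call:
send_rows:
  steps: [1,0,0,3,0,1,0,0,3,0,1,0,0,2,0,1,0,0,1.6,0,1,0,0,1,0,1,0,0,0,0,-1,0,0,0,0,-1,0,0,0,0,-1,0,0,0,0,-1,0,0,0,0,-1,0,0,0,0,-1,0,0,0,0]

```text
clock: 9.25
position: [0.4685, 0.3033, 0.0627]
ee_rot: [0.0, 0.806, 0.592, 0.0]
contact_force: [-0.7, 0.1, 1.2]
width: 0.0068
gripper_force: 58.5
```

Call:
send_rows:
  newtons: 80
  steps: [-1,0,0,0,0,-1,0,0,0,0,-1,0,0,0,0]

```text
clock: 9.55
position: [0.4685, 0.3033, 0.0627]
ee_rot: [0.0, 0.806, 0.592, 0.0]
contact_force: [-0.8, -0.9, 6.1]
width: 0.0061
gripper_force: 78.9
```

Width reads 6.1 mm on a 9 mm bar, with an upward push on the tool, so the pads may be on the bar's upper edge. I'll regrasp 4 mm lower.

Call:
send_rows:
  newtons: 60
  steps: [0,0,0,0,0,0,0,0,0,0,0,0,0,0,0,0,0,0,0.4,0,0,0,0,0,0,-1,0,0,0,0,-1,0,0,0,0,-1,0,0,0,0,-1,0,0,0,0,-1,0,0,0,0,-1,0,0,0,0]

```text
clock: 10.65
position: [0.4683, 0.3032, 0.0584]
ee_rot: [0.0, 0.806, 0.592, 0.0]
contact_force: [-0.7, -0.2, 0.9]
width: 0.0067
gripper_force: 58.4
```

The width is the same at the same force, so it's just pad compliance and both heights grip well. I'll go back up 3 mm for flap clearance, then grip and lift.

Call:
send_rows:
  newtons: 60
  steps: [0,0,0,0,0,0,0,0,0,0,0,0,0,-0.3,0,0,0,0,0,0,-1,0,0,0,0,-1,0,0,0,0,-1,0,0,0,0,-1,0,0,0,0,-1,0,0,0,0,-1,0,0,0,0]

```text
clock: 11.65
position: [0.4683, 0.3032, 0.0614]
ee_rot: [0.0, 0.806, 0.592, 0.0]
contact_force: [-0.6, -0.4, 2.2]
width: 0.0063
gripper_force: 58.4
```

Call:
send_rows:
  steps: [-1,0,0,-0.5,0,-1,0,0,-1,0,-1,0,0,-1,0,-1,0,0,-1.5,0,-1,0,0,-2,0,-1,0,0,-2,0,-1,0,0,-2,0,-1,0,0,-1,0,-1,0,0,0,0,-1,0,0,0,0]

```text
clock: 12.65
position: [0.4679, 0.303, 0.171]
ee_rot: [-0.0, 0.806, 0.592, -0.0]
contact_force: [0.3, -0.0, -1.5]
width: 0.007
gripper_force: 58.4
```

Call:
send_rows:
  steps: [-1,0,0,0,-5.5,-1,0,0,0,-5.5,-1,0,0,0,-5.5,-1,-4,0,0,0,-1,-4,0,0,0,-1,-4,0,0,0,-1,-4,0,0,0,-1,-4,0,0,0,-1,-4,0,0,0,-1,-2.9,0,0,0,-1,-2,0,0,0,-1,0,0,0,0]

```text
clock: 13.85
position: [0.4626, 0.0121, 0.1701]
ee_rot: [-0.001, 0.714, 0.7, -0.001]
contact_force: [0.8, -0.5, -1.1]
width: 0.0068
gripper_force: 58.4
```

Call:
send_rows:
  steps: [-1,0,0,0,0,-1,0,0,0,0]

```text
clock: 14.05
position: [0.463, 0.0151, 0.1707]
ee_rot: [-0.001, 0.713, 0.701, -0.0]
contact_force: [0.1, -0.6, -0.5]
width: 0.0072
gripper_force: 58.4
```

Run:
```python
from rig import *
from h import *
d=get_image("side")["color"][:,:,::-1];t=get_image("top")["color"][:,:,::-1]
r=lambda im,k:cv2.resize(im,None,fx=k,fy=k,interpolation=cv2.INTER_CUBIC)
cv2.imwrite("pics/s3.png",r(d[185:305,250:390],5)) # 700x600
s=get_state(); p=s["position"]; print(p,s["ee_rot"])
# expected tips assuming centred grasp: shackle origin z = TCP z -(.0614-.008)
z=p[2]-.0534
for y in(.017,-.017):
  for zz in(z,z+.068): print(y,zz,((proj("side",[p[0],p[1]+y,zz])-(250,185))*5+2).round(1))
  print("bore",((proj("side",[.467,.0143+y,.056])-(250,185))*5+2).round(1))
```

```text
[0.4632357  0.01522925 0.17099619] [-3.39413651e-04  7.12511467e-01  7.01660378e-01 -9.13132497e-05]
0.017 0.11759619291456647 [386.6 385. ]
0.017 0.18559619291456647 [394.8 224.6]
bore [370.7 513.7]
-0.017 0.11759619291456647 [409.2 332.4]
-0.017 0.18559619291456647 [418.2 174.9]
bore [392.9 459.2]
```

View pics/s3.png

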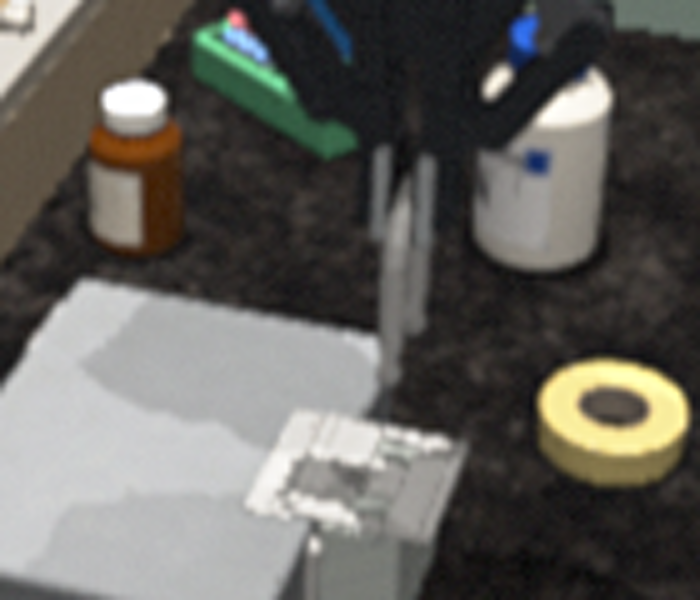

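The shackle hangs plumb, tips at (388,385) and (415,332), close to the predicted spots. I'll shift to the lock axis and lower it, stopping just above the flap.

Call:
send_rows:
  steps: [-1,-0.08,0.38,0,0,-1,0,0,2,0,-1,0,0,1.5,0,-1,0,0,1.5,0,-1,0,0,0.4,0,-1,0,0,0,0,-1,0,0,0,0,-1,0,0,0,0]

```text
clock: 14.95
position: [0.468, 0.0134, 0.1181]
ee_rot: [0.001, 0.713, 0.701, 0.001]
contact_force: [1.0, -0.4, -0.5]
width: 0.0073
gripper_force: 58.5
```

Run:
```python
from rig import *
from h import *
d=get_image("side")["color"][:,:,::-1];t=get_image("top")["color"][:,:,::-1]
r=lambda im,k:cv2.resize(im,None,fx=k,fy=k,interpolation=cv2.INTER_CUBIC)
cv2.imwrite("pics/s4.png",r(d[245:305,290:370],10))
p=get_state()["position"]; print(p)
z=p[2]-.0534
for y in(.017,-.017): print(z,[((proj("side",q)-(290,245))*10+4.5).round(1) for q in([p[0],p[1]+y,z],[.467,.0143+y,.059])])
```

```text
[0.46769901 0.01332797 0.11793895]
0.06453894688691722 [array([341.3, 388.8]), array([342.5, 415.6])]
0.06453894688691722 [array([385.8, 280.5]), array([386.9, 306.7])]
```

View pics/s4.png

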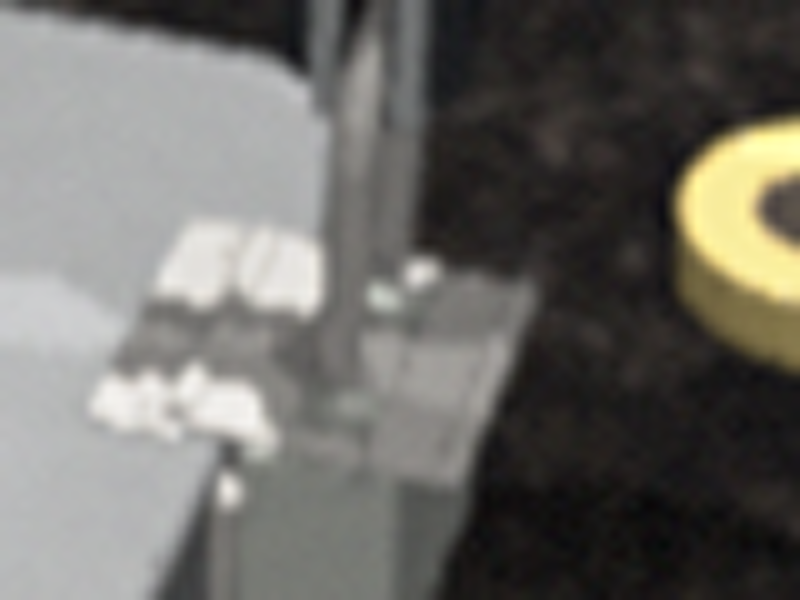

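The near tip, at about (338,378), sits right over its window at (348,400). I'll make a small correction and lower slowly.

Call:
send_rows:
  steps: [-1,0.08,-0.06,0,0,-1,0,0,0.3,0,-1,0,0,0.3,0,-1,0,0,0.3,0,-1,0,0,0,0]

```text
clock: 15.55
position: [0.4661, 0.0142, 0.1077]
ee_rot: [-0.0, 0.713, 0.701, -0.0]
contact_force: [-0.3, 0.6, -0.6]
width: 0.0066
gripper_force: 58.5
```

Call:
send_rows:
  steps: [-1,0,0,0.2,0,-1,0,0,0.2,0,-1,0,0,0,0]

```text
clock: 15.85
position: [0.4668, 0.0141, 0.1041]
ee_rot: [0.0, 0.713, 0.701, -0.0]
contact_force: [0.8, 0.1, -0.9]
width: 0.0069
gripper_force: 58.4
```

Call:
send_rows:
  steps: [-1,0,0,0.2,0,-1,0,0,0.2,0,-1,0,0,0,0]

```text
clock: 16.15
position: [0.4667, 0.0141, 0.1001]
ee_rot: [0.0, 0.713, 0.701, -0.0]
contact_force: [0.2, 0.1, -0.2]
width: 0.0069
gripper_force: 58.4
```

The tips are 9 mm into the bores with no force. Going on down.

Call:
send_rows:
  steps: [-1,0,0,0.2,0,-1,0,0,0.2,0,-1,0,0,0.2,0,-1,0,0,0.2,0,-1,0,0,0,0,-1,0,0,0,0]

```text
clock: 16.75
position: [0.4666, 0.0141, 0.0921]
ee_rot: [0.0, 0.713, 0.701, -0.0]
contact_force: [1.0, -0.6, -1.0]
width: 0.0071
gripper_force: 58.4
```

Call:
send_rows:
  steps: [-1,0,0,0.2,0,-1,0,0,0.2,0,-1,0,0,0,0]

```text
clock: 17.05
position: [0.4667, 0.0141, 0.0883]
ee_rot: [0.0, 0.713, 0.701, 0.0]
contact_force: [-0.2, -1.1, 1.9]
width: 0.0068
gripper_force: 58.8
```

Call:
send_rows:
  steps: [-1,0,0,0.1,0,-1,0,0,0.1,0,-1,0,0,0,0]

```text
clock: 17.35
position: [0.4667, 0.0141, 0.0864]
ee_rot: [0.0, 0.713, 0.701, 0.0]
contact_force: [0.7, -1.2, 3.3]
width: 0.0067
gripper_force: 58.9
```

The ejector is met as expected. Now 1 mm at a time.

Call:
send_rows:
  steps: [-1,0,0,0.1,0,-1,0,0,0,0]

```text
clock: 17.55
position: [0.4667, 0.0141, 0.0853]
ee_rot: [0.0, 0.713, 0.701, 0.0]
contact_force: [0.4, -1.7, 2.4]
width: 0.0069
gripper_force: 58.9
```

Call:
send_rows:
  steps: [-1,0,0,0.1,0,-1,0,0,0,0]

```text
clock: 17.75
position: [0.4667, 0.0141, 0.0842]
ee_rot: [0.0, 0.713, 0.701, 0.0]
contact_force: [-0.0, -0.9, 3.3]
width: 0.0066
gripper_force: 58.9
```

Call:
send_rows:
  steps: [-1,0,0,0.1,0,-1,0,0,0,0]

```text
clock: 17.95
position: [0.4667, 0.0141, 0.0832]
ee_rot: [0.0, 0.713, 0.701, 0.0]
contact_force: [0.3, -1.2, 2.9]
width: 0.0067
gripper_force: 58.9
```

Call:
send_rows:
  steps: [-1,0,0,0.1,0,-1,0,0,0,0]

```text
clock: 18.15
position: [0.4668, 0.0141, 0.0824]
ee_rot: [0.0, 0.713, 0.701, 0.0]
contact_force: [-0.6, -2.1, 4.2]
width: 0.0068
gripper_force: 59.2
```

Call:
send_rows:
  steps: [-1,0,0,0.1,0,-1,0,0,0,0]

```text
clock: 18.35
position: [0.4671, 0.0141, 0.0819]
ee_rot: [0.0, 0.713, 0.701, 0.0]
contact_force: [0.9, -0.9, 7.2]
width: 0.0069
gripper_force: 59.4
```

Call:
send_rows:
  steps: [-1,0,0,0.1,0,-1,0,0,0,0]

```text
clock: 18.55
position: [0.4673, 0.0141, 0.081]
ee_rot: [0.001, 0.713, 0.701, 0.0]
contact_force: [-0.0, -1.5, 8.4]
width: 0.0068
gripper_force: 59.5
```

Call:
send_rows:
  steps: [-1,0,0,0.1,0,-1,0,0,0,0]

```text
clock: 18.75
position: [0.4673, 0.0141, 0.0801]
ee_rot: [0.001, 0.713, 0.701, 0.001]
contact_force: [0.2, -1.8, 9.1]
width: 0.007
gripper_force: 59.6
```

Call:
send_rows:
  steps: [-1,0,0,0.1,0,-1,0,0,0,0]

```text
clock: 18.95
position: [0.4674, 0.0141, 0.0792]
ee_rot: [0.001, 0.713, 0.701, 0.001]
contact_force: [0.3, -1.2, 9.4]
width: 0.0067
gripper_force: 59.7
```

Call:
send_rows:
  steps: [-1,0,0,0.1,0,-1,0,0,0,0]

```text
clock: 19.15
position: [0.4675, 0.0141, 0.0783]
ee_rot: [0.001, 0.713, 0.701, 0.001]
contact_force: [-0.0, -1.7, 9.7]
width: 0.0068
gripper_force: 59.7
```

Call:
send_rows:
  steps: [-1,0,0,0.1,0,-1,0,0,0,0]

```text
clock: 19.35
position: [0.467, 0.0141, 0.0765]
ee_rot: [0.0, 0.713, 0.701, 0.0]
contact_force: [0.9, -0.7, 3.3]
width: 0.0068
gripper_force: 59.0
```

The force dropped from 9.7 to 3.3 N, so that is the click. Now I'll confirm the end stop.

Call:
send_rows:
  steps: [-1,0,0,0.1,0,-1,0,0,0,0]

```text
clock: 19.55
position: [0.4667, 0.0141, 0.075]
ee_rot: [0.0, 0.713, 0.701, -0.0]
contact_force: [1.3, -1.7, 1.0]
width: 0.0073
gripper_force: 58.7
```

Call:
send_rows:
  steps: [-1,0,0,0.07,0,-1,0,0,0,0]

```text
clock: 19.75
position: [0.4667, 0.0141, 0.0745]
ee_rot: [0.0, 0.713, 0.701, -0.0]
contact_force: [0.7, -1.5, 3.8]
width: 0.0071
gripper_force: 59.0
```

Call:
send_rows:
  steps: [-1,0,0,0.08,0,-1,0,0,0,0]

```text
clock: 19.95
position: [0.4667, 0.0141, 0.0738]
ee_rot: [0.0, 0.713, 0.701, 0.0]
contact_force: [0.5, -2.3, 3.4]
width: 0.007
gripper_force: 59.0
```

Call:
send_rows:
  steps: [-1,0,0,0.05,0,-1,0,0,0,0]

```text
clock: 20.15
position: [0.4668, 0.0141, 0.0735]
ee_rot: [0.0, 0.713, 0.701, 0.0]
contact_force: [-0.1, -1.1, 6.7]
width: 0.0069
gripper_force: 59.3
```

Call:
send_rows:
  steps: [-1,0,0,0.05,0,-1,0,0,0,0]

```text
clock: 20.35
position: [0.4669, 0.0141, 0.0733]
ee_rot: [0.0, 0.713, 0.701, 0.0]
contact_force: [0.5, -1.1, 9.1]
width: 0.007
gripper_force: 59.5
```

Call:
send_rows:
  steps: [-1,0,0,0.05,0,-1,0,0,0,0]

```text
clock: 20.55
position: [0.4671, 0.0141, 0.0732]
ee_rot: [0.001, 0.713, 0.701, 0.0]
contact_force: [-1.2, -1.6, 9.9]
width: 0.0067
gripper_force: 59.8
```

Call:
send_rows:
  steps: [-1,0,0,0.07,0,-1,0,0,0,0,-1,0,0,0,0]

```text
clock: 20.85
position: [0.4675, 0.0141, 0.0729]
ee_rot: [0.001, 0.713, 0.701, 0.001]
contact_force: [-0.6, -2.3, 13.8]
width: 0.0068
gripper_force: 60.2
```

Call:
send_rows:
  steps: [-1,0,0,-0.25,0,-1,0,0,0,0,-0.6,0,0,0,0,-0.2,0,0,0,0,0.3,0,0,0,0,0.3,0,0,0,0,0.3,0,0,0,0,0.3,0,0,-2,0,0.3,0,0,-3,0,0.3,0,0,-5,0,0.3,0,0,-5,0,0.3,0,0,0,0]

```text
clock: 22.05
position: [0.4711, 0.0138, 0.2308]
ee_rot: [0.006, 0.713, 0.701, 0.005]
contact_force: [0.8, -0.2, 0.2]
width: 0.0554
gripper_force: 0.0
```

Call:
send_rows:
  steps: [0.3,4,0,-2,0,0.3,4,0,0,0,0.3,4,0,0,0,0.3,4,0,0,0,0.3,0,0,0,0,0.3,0,0,0,0]

```text
clock: 22.65
position: [0.4687, 0.1746, 0.2432]
ee_rot: [-0.0, 0.712, 0.702, -0.001]
contact_force: [0.2, -0.4, -1.5]
width: 0.0555
gripper_force: 0.0
```

Run:
```python
from rig import *
from h import *
d=get_image("side")["color"][:,:,::-1];t=get_image("top")["color"][:,:,::-1]
r=lambda im,k:cv2.resize(im,None,fx=k,fy=k,interpolation=cv2.INTER_CUBIC)
cv2.imwrite("pics/s5.png",np.hstack([r(d[235:315,290:370],5),r(t[210:290,240:320],5)]))
for n,o,x in(("side",(290,235),0),("top",(240,210),400)):print(n,((proj(n,[.467,.0143,.020+.0725])-o)*5+2+(x,0)).round())
```

```text
side [186. 160.]
top [610. 227.]
```

View pics/s5.png

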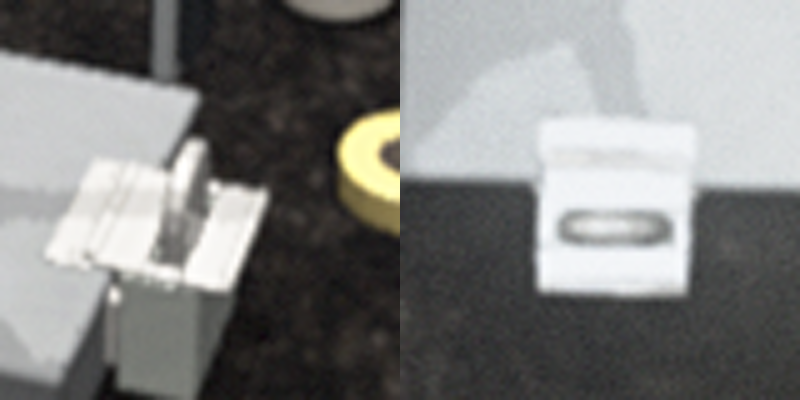

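The shackle stands low and upright in the lock. The middle of its bow is at about (186,155), against a predicted (186,160), and it stays there after release.

```bash
python3 -c "
from rig import *
print(sign_off())"
```

```text
the job is handed in; nothing more can be done
None
```

The box is locked and the job handed in, though no verdict came back: the flap is flat, the shackle clicked (9.7 → 3.3 N) and met the end stop at 13.8 N, and after release it stayed down in the last picture, at about 23 s of the 72 s.

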